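Shut and lock the fragrance sample case

TASK

The fragrance sample case on the desk has just been loaded and its lid stands half open. Swing the lid fully shut, then lock it: press the sprung knob on the lid down, turn it clockwise (seen from above) as far as it goes while it is held down, and let it spring fully back up. Do not push the bottle, the jar or the carton about.

Things in the scene. Friction and masses are not known exactly. Their poses are not given: they have to be found in the camera images.
- case: Dark red lacquered wooden case, fixed to the desk, 220 (x) x 280 (y) x 75 mm high without its lid. Origin: centre of its underside. Its +x points from the free front edge towards the hinge, z up. Inside: small vials at the hinge side, and at the front a brass keeper plate with a slot for the tongue of the lock.
- lid (a joint): Angle of the lid (rad): 0 = shut; grows as its front edge rises; at most 1.3. A stiff hinge: the lid stays wherever it is left and needs 3 to 8 N at its front edge to go down. The lid is a slab 220 x 280 x 14 mm turning about the line through lid_hinge along the case's y axis.
- lid_hinge (a point): Point on the lid's hinge line, middle of the far upper rim of the case: at (110, 0, 75) mm in the case's frame.
- lid_edge (a point): Middle of the lid's front (free) edge on its outer face: 220 mm from the hinge line, 14 mm outside the lid's inner face. Moves with the lid, its axes being those of the lid: z is the normal of the lid's outer face, x points to the hinge.
- lock_grip (a point): Centre of the upper face of the knob's round flange (bare steel, 72 mm across, 6 mm thick), 125 mm above the desk when the lid is shut and the knob up (50 mm above the lid's inner face). On the flange stands a bar to grip: 66 mm long, 16 mm wide, 30 mm high above this point. x runs along the bar, z along the knob's axis, away from the lid. Unlocked, the bar points from the front edge to the hinge.
- plunger (a joint): How far the knob is pressed towards the lid (m): 0 = up, 0.012 = fully down. A spring pushes it up: 5 N at the start, 10 N fully down. The knob can turn between unlocked and locked only while pressed by more than 0.008; only when turned home does it come fully up again.
- lock (a joint): Turn of the knob (rad), clockwise seen from above the lid: 0 = unlocked, 1.2 = end of its turn, locked. About 0.1 of free play at either end without pressing. A tongue under the lid turns with it and catches below the keeper; turned before the lid is shut, it keeps the lid from shutting.
- bottle: Amber bottle standing on the desk, 56 mm across, 115 mm high, black cap; a bystander. Origin: centre of its underside.
- jar: Clear glass jar with a metal cap, 64 mm across, 75 mm high; a bystander. Origin: centre of its underside.
- carton: Pale paper carton, 90 x 60 x 50 mm high; a bystander. Origin: centre of its underside.
- lock_boss (a point): Centre of the top of the fixed brass boss under the knob: 68 mm across, 17 mm high above the lid's outer face, in the middle of the lid's width, 175 mm from the hinge line (45 mm from the free edge). The flange hangs 13 mm above it when the knob is up.

How it is judged:
By the outcome, as a careful person would: the job done as asked, in the order asked, and still so for the second after the job is handed in, with the robot touching nothing.
It also fails if it takes over 50 s, if anything falls off the work surface, if the arm or the gripper's body presses on something with over 40 N, if the wrist force passes 120 N, or if a joint passes its speed limit or range.

ROBOT

A 6-joint arm with a two-finger parallel gripper is mounted at the origin on the work surface. World frame = base frame: x ahead of the robot, y to its left, z up, the work surface at z = 0. Lengths are in mm, angles in rad, forces in N, time in s.
With the tool pointing down it reaches from about 275 to 775 mm from the base axis. Payload 14.6 kg.
Tool frame: the origin (TCP) lies midway between the tips of the shut fingers; the grasp point (between the pads) lies 19 mm behind it; z points along the fingers, y is the line along which they close (so a half turn about z gives the same grasp; the last joint's range is limited). The gripper opens to 85 mm and grips with 20 to 120 N. Pads are 22 mm wide; open, the fingers measure 114 mm over their backs; the gripper's body (76 mm by 85 mm) begins 54 mm behind the grasp point. The pads swing forward as they close: fully open they stand 13 mm farther back than shut.
Start: joints at [-1.296, 0.263, -0.048, 1.259, 0, 1.415], TCP at [218.756, -477.257, 210.278] pointing down, gripper open.
Joint ranges: [-2.65, 2.65], [-0.89, 1.7], [-1.18, 1.37], [-2.13, 2.11], [-1.35, 1.29], [-3.14, 3.14]. Speed limits (rad/s): [1.89, 1.89, 2.57, 2.79, 3.14, 3.14].

INTERFACE

Orientations are given as a unit quaternion [w, x, y, z].
In Python, from cell import get_state, read_camera, job_done, recognise gives the robot as it stands. The module is installed in compiled form; this text tells all that it offers.
- The arm moves only by the shell command python3 -m inch 'ROWS' [FORCE]. ROWS is JSON, a list of rows, each a list of 5 numbers: the finger opening in mm, from 0 to 85.4, then the shift along the tool's x, y, z in mm, then the turn about the tool's z in rad. In form: [[claw, dx, dy, dz, turn], ...]. A call has 1 to 12 rows; each row is the pose to reach, as a shift and turn from the pose commanded when the call began, along the tool's axes at that moment; what a row does not reach only later rows make up. A row lasts 1/10 s, in which the tool goes at most 50 mm and 8.59 degrees, less where a joint would pass 70% of its speed; a pose out of reach is approached as far as the arm can. A call with a gripper value outside its range is refused whole. The fingers move at their own pace and stop on an object; FORCE is the grip in N (left out, the last holds). Time passes only in rows, so rows that repeat a pose let the fingers close. It gives the time, the measured TCP pose, the force, the opening and the grip force at its end, in the units of the state.
- get_state(): the state, without advancing time (a new reading comes with each control period).
- read_camera(name): name is "side" or "top"; returns a dict with "color" (400x640x3 uint8, red, green, blue), "range_z" (400x640 float32, mm along the optical axis (not along the pixel's ray), 0 where there is no reading), "intrinsics" (3x3 intrinsics, pixels), "distortion" ([k1, k2, p1, p2, k3] as OpenCV has them; the pictures are not rectified), "extrinsics" (4x4, takes a point from world to camera coordinates). Camera axes: x right, y down, z forward; pixel columns grow to the right and rows downward; lengths in mm; the calibration is good to about 2 mm. A picture is of the moment at which its call begins.
- job_done(): hands the job in; it is judged then, once.
Trained networks look in a picture, given as the dict that the camera call returned (one of the last four; its "shot" number tells which), for a name from the list of things; names that differ only in an ending like _2 or _b are one class to them, and where a whole thing is asked for, a point or a joint stands for the part that bears it (a point fixed in the world has none). Each returns a list of dicts, best first, with "confidence" (0 to 1); they miss things now and then, are a little off and sometimes report something else, mostly with a low value. They report only what shows in the picture. A call takes as long as a camera call.
- recognise(picture, name): "centre" ([x, y, z] in mm, in the coordinates of the camera as it stood for that picture, good to about 4 mm: the middle of the surface that is visible of it).
The state is a dict: "t": time; "joint_pos": joint angles; "qd": joint speeds; "effort": joint torques, N m; "tool_pos": TCP position; "orientation": TCP orientation; "wrist_force": force on the tool from outside, world axes, zero at the start; "moment": the same for the moment, N m; "opening": opening from 0.0 (shut) to 1.0 (fully open); "grasp_force": force on a finger pad.
Only numpy, scipy, OpenCV 4.12 (cv2) and the standard library are available. Lean on these libraries where they do the work, as an engineer would, in place of code of your own. Each camera call takes 0.05 s, during which the arm holds its last target. There are 200 camera calls.

## Working session

There is one attempt and no reset: what is moved stays moved. The work goes in short steps, Python scripts to look and compute and a shell command to move; the robot and the scene stay as the last step left them, time stands still between calls to the robot, and variables do not carry over. Pictures are saved under pics/ and viewed, at most 10 in all, crops included, and the job is handed in when it is done.

```bash
mkdir -p pics
cat > h.py <<'E'
import numpy as np, cv2
from cell import *
def shot(n):
    return read_camera(n)
def save(p,f): cv2.imwrite('pics/'+f,cv2.cvtColor(p['color'],cv2.COLOR_RGB2BGR))
def w(p,c):
    E=np.array(p['extrinsics']); return np.linalg.inv(E)@np.append(c,1)
def cloud(p):
    z=p['range_z']; h,wd=z.shape
    u,v=np.meshgrid(np.arange(wd),np.arange(h))
    n=cv2.undistortPoints(np.stack([u,v],-1).reshape(-1,1,2).astype(np.float64),np.array(p['intrinsics']),np.array(p['distortion'])).reshape(h,wd,2)
    P=np.stack([n[...,0]*z,n[...,1]*z,z,np.ones_like(z)],-1)@np.linalg.inv(np.array(p['extrinsics'])).T
    P[z==0]=np.nan
    return P[...,:3]
E
python3 - <<'E'
from h import *
np.set_printoptions(precision=1,suppress=True)
for n in('side','top'):
    p=shot(n);save(p,n+'0.png')
    C=np.linalg.inv(np.array(p['extrinsics']));print(n,'cam at',C[:3,3],'fwd',C[:3,2])
    for k in['case','lid','lid_hinge','lid_edge','lock_grip','lock_boss','bottle','jar','carton']:
        for r in recognise(p,k)[:2]: print(k,w(p,r['centre'])[:3],round(r['confidence'],2))
print(get_state())
E
```

```text
side cam at [510.4 622.3 551.8] fwd [ 0.1 -0.8 -0.6]
case [587.5 -38.4  65.9] 0.73
case [607.1 -58.5 177.5] 0.44
lid [606.9 -60.  178.7] 0.98
lid_hinge [582.5 -37.5  68.1] 0.9
lid_edge [604.5 -61.7 175.3] 0.67
lock_grip [594.7 -85.1 234.1] 0.81
lock_boss [605.5 -60.9 174.6] 0.72
lock_boss [581.7 -40.8  71.5] 0.31
jar [593.3 143.2  54.7] 0.62
carton [ 460.  -287.5   49.8] 0.64
top cam at [ 446.2   11.6 1248.2] fwd [ 0.1  0.  -1. ]
case [577.3 -90.5 145.1] 0.71
lid [603.5 -89.7 172.7] 0.69
lid_hinge [580.6 -91.2 144.5] 0.58
lid_edge [605.6 -93.5 170. ] 0.98
lid_edge [576.  -90.4 143.6] 0.32
lock_grip [593.5 -93.8 226.6] 0.93
lock_boss [608.5 -89.3 170.5] 0.78
bottle [ 581.5 -297.    78.5] 0.86
jar [597.1 117.   78.4] 0.96
carton [ 469.3 -301.8   49.5] 0.63
{'t': 1.0, 'joint_pos': array([-1.3,  0.3, -0. ,  1.3, -0. ,  1.4]), 'qd': array([-0.,  0.,  0.,  0.,  0.,  0.]), 'effort': array([  0. , -63.7,  38.5,   0. ,  -0. ,   0. ]), 'tool_pos': array([ 218.7, -477.3,  210.3]), 'orientation': array([ 0. ,  1. ,  0.2, -0. ]), 'wrist_force': array([ 0.3, -0.6, -0.6]), 'moment': array([ 0., -0.,  0.]), 'grasp_force': 0.0, 'opening': 0.995392034050697}
```

View pics/side0.png

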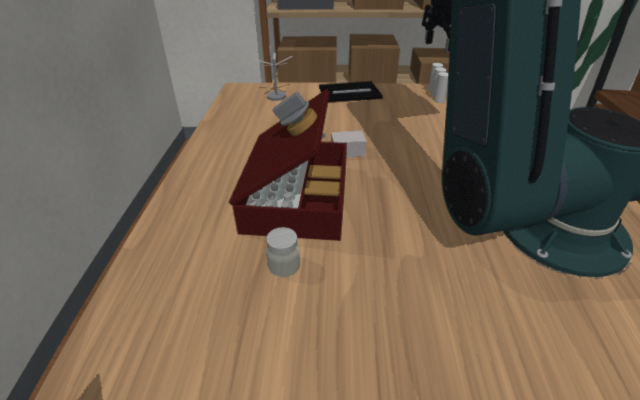

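View pics/top0.png

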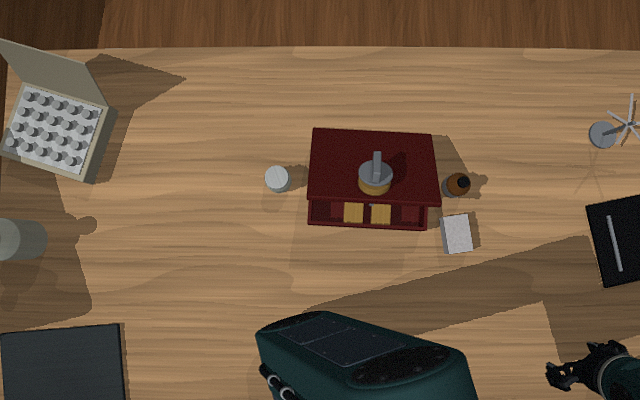

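Run:
```python
from h import *
np.set_printoptions(precision=3,suppress=True)
p=shot('top');P=cloud(p);c=p['color'].astype(int)
red=(c[...,0]>1.8*c[...,1])&(c[...,0]>1.8*c[...,2])&(P[...,0]>430)&(P[...,0]<740)&(abs(P[...,1]+90)<190)
m=cv2.morphologyEx(red.astype('uint8'),cv2.MORPH_OPEN,np.ones((3,3)))>0
Q=P[m];Q=Q[~np.isnan(Q).any(1)]
# RANSAC plane with tilt
rng=np.random.default_rng(0);best=0
for _ in range(500):
    a=Q[rng.choice(len(Q),3)];n=np.cross(a[1]-a[0],a[2]-a[0])
    if np.linalg.norm(n)<500: continue
    n/=np.linalg.norm(n);n*=np.sign(n[2])
    if n[2]>.95: continue
    k=abs((Q-a[0])@n)<3
    if k.sum()>best: best=k.sum();B=k
L=Q[B];o=L.mean(0);n=np.linalg.svd(L-o)[2][2];n*=np.sign(n[2])
print('lid n',n,'ang',np.arccos(n[2]),'yaw of case x',np.degrees(np.arctan2(-n[1],-n[0])),len(L))
y=np.cross([0,0,1],-n);y[2]=0;y/=np.linalg.norm(y)
x=np.cross(y,n)
st=lambda L,e:(L-o)@e
r=cv2.minAreaRect(np.c_[st(L,x),st(L,y)].astype('f4'));print(r,o)
for b in cv2.boxPoints(r): print(o+b[0]*x+b[1]*y)
R=Q[~B]
rim=R[abs(R[:,2]-75)<5];print('rim',cv2.boxPoints(cv2.minAreaRect(rim[:,:2].astype('f4'))))
for k in('bottle','jar','carton'):
    for q in recognise(p,k)[:1]: print(k,w(p,q['centre'])[:3])
g=(P[...,2]>185)&(abs(P[...,0]-595)<80)&(abs(P[...,1]+92)<60)&(c.max(-1)-c.min(-1)<40)
G=P[g];print('grey',len(G),G.mean(0),G.min(0),G.max(0))
```

```text
lid n [ 0.597 -0.036  0.802] ang 0.6406782762600526 yaw of case x 176.5258046629489 7255
((-3.8026123046875, 0.51312255859375), (221.80592346191406, 278.4076232910156), 0.5196642279624939) [618.993 -95.698 156.435]
[ 703.383 -239.782   87.119]
[718.233  38.225  88.629]
[540.626  46.992 221.205]
[ 525.776 -231.015  219.696]
rim [[ 476.61  -228.046]
 [ 531.903 -230.94 ]
 [ 546.469   47.309]
 [ 491.176   50.203]]
bottle [ 579.669 -296.098   78.632]
jar [598.825 118.786  75.57 ]
carton [ 466.986 -301.457   49.301]
grey 920 [588.138 -95.342 227.268] [ 526.602 -149.659  185.212] [634.664 -33.266 265.378]
```

```bash
cat >> h.py <<'E'
from scipy.spatial.transform import Rotation as Ro
H=np.array([703,-100.3,75.]);yw=np.radians(-3)
ex=np.array([np.cos(yw),np.sin(yw),0]);ey=np.array([-ex[1],ex[0],0]);ez=np.array([0,0,1.])
def lidpt(s,lat,h,th): # s from hinge, h above inner face
    return H+ey*lat+(-np.cos(th)*ex+np.sin(th)*ez)*s+(np.sin(th)*ex+np.cos(th)*ez)*h
def sh(t,s=None):
    s=s or get_state();q=s['orientation'];R=Ro.from_quat([q[1],q[2],q[3],q[0]])
    return R.inv().apply(np.array(t)-s['tool_pos']).round(1)
def toolyaw():
    q=get_state()['orientation'];X=Ro.from_quat([q[1],q[2],q[3],q[0]]).as_matrix();return np.arctan2(X[1,0],X[0,0]),X.round(3)
E
python3 - <<'E'
from h import *
np.set_printoptions(precision=3,suppress=True)
y,X=toolyaw();print(X,'turn cw to align x with case x:',y-yw, get_state()['joint_pos'])
T=lidpt(195,-85,14,.64)
print(T,sh([218.7,-477.3,330]),sh([T[0],T[1],330]))
E
```

```text
[[ 0.909  0.417 -0.   ]
 [ 0.417 -0.909 -0.   ]
 [-0.     0.    -1.   ]] turn cw to align x with case x: 0.4821631697871905 [-1.296  0.263 -0.048  1.259 -0.     1.416]
[ 550.706 -177.435  202.682] [  -0.1    0.  -119.7] [ 426.7 -134.2 -119.7]
```

```bash
python3 -m inch '[[0,0,0,-60,0],[0,0,0,-120,0],[0,100,-30,-120,-0.3],[0,426.7,-134,-120,-1.6],[0,426.7,-134,-120,-1.6],[0,426.7,-134,-120,-1.6],[0,426.7,-134,-120,-1.6],[0,426.7,-134,-120,-1.6],[0,426.7,-134,-120,-1.6],[0,426.7,-134,-120,-1.6],[0,426.7,-134,-120,-1.6],[0,426.7,-134,-120,-1.6]]'
python3 - <<'E'
from h import *
y,X=toolyaw();print(y-yw-np.pi, get_state()['joint_pos'],sh(lidpt(195,-85,40,.64)))
E
```

```text
t: 2.4
tool_pos: [553.9, -173.9, 329.4]
orientation: [-0.0, 0.565, 0.825, 0.0]
wrist_force: [0.1, -1.3, -0.3]
opening: -0.001
grasp_force: 0.0
-1.1484907127895105 [-4.45067605e-01  3.68001630e-01  4.28617571e-01  1.63225522e+00
  9.44866978e-04  7.55782656e-01] [ -8.7   9.9 105.8]
```

```bash
python3 -m inch '[[0,0,0,0,-1.148],[0,0,0,0,-1.148],[0,0,0,0,-1.148],[0,0,0,0,-1.148],[0,0,0,0,-1.148],[0,0,0,0,-1.148],[0,0,0,0,-1.148],[0,0,0,0,-1.148],[0,0,0,0,-1.148]]'
python3 - <<'E'
from h import *
y,X=toolyaw();print(y-yw-np.pi,y-yw+np.pi, get_state()['joint_pos'])
for th in (.64,.55,.45,.35,.25,.15,.05,0,-.02): print(th,sh(lidpt(195,-85,14,th)))
E
```

```text
t: 3.3
tool_pos: [550.8, -177.7, 330.2]
orientation: [-0.0, 0.031, 1.0, 0.0]
wrist_force: [0.2, -0.3, -0.8]
opening: -0.0
grasp_force: 0.0
-0.00998258115956796 6.273202726020019 [-4.52760467e-01  3.64202559e-01  4.25050454e-01  1.63170572e+00
 -1.59664683e-05 -3.90418008e-01]
0.64 [1.000e-01 2.000e-01 1.276e+02]
0.55 [1.100e+01 1.000e-01 1.414e+02]
0.45 [ 21.6   0.  157.8]
0.35 [ 3.040e+01 -1.000e-01  1.752e+02]
0.25 [ 37.5  -0.2 193.4]
0.15 [ 4.280e+01 -2.000e-01  2.123e+02]
0.05 [ 4.610e+01 -2.000e-01  2.315e+02]
0 [ 47.1  -0.3 241.2]
-0.02 [ 47.3  -0.3 245.2]
```

```bash
python3 -m inch '[[0,0,0,45,0],[0,0,0,90,0],[0,0,0,115,0],[0,0,0,124,0],[0,5,0,134,0],[0,11,0,142,0],[0,16,0,150,0],[0,21.6,0,158,0],[0,26,0,166,0],[0,30.4,0,175,0]]'
python3 - <<'E'
from h import *
print(sh(lidpt(195,-85,14,.25)),sh(lidpt(195,-85,14,.15)),sh(lidpt(195,-85,14,.05)),sh(lidpt(195,-85,14,0)))
E
```

```text
t: 4.3
tool_pos: [521.2, -176.2, 156.7]
orientation: [0.001, 0.033, 0.999, -0.001]
wrist_force: [-1.4, -0.3, 5.5]
opening: 0.002
grasp_force: 2.0
[ 7.9  0.3 19.8] [13.2  0.2 38.6] [16.6  0.2 57.9] [17.5  0.2 67.6]
```

Contact is as expected (about 5.5 N). Closing the rest, slowing near the rim.

```bash
python3 -m inch '[[0,4,0,9,0],[0,7.5,0,18,0],[0,10.5,0,27,0],[0,13,0,36,0],[0,15,0,45,0],[0,16,0,53,0],[0,17,0,59,0],[0,17.3,0,62,0],[0,17.3,0,64,0],[0,17.3,0,64,0]]'
```

```text
t: 5.3
tool_pos: [503.4, -174.6, 91.1]
orientation: [0.0, 0.032, 0.999, 0.0]
wrist_force: [-0.5, 0.1, -0.0]
opening: 0.002
grasp_force: 0.0
```

```bash
python3 -m inch '[[0,0,0,1.5,0],[0,0,0,3,0],[0,0,0,3,0]]'
```

```text
t: 5.6
tool_pos: [503.3, -174.6, 88.2]
orientation: [0.0, 0.032, 0.999, -0.0]
wrist_force: [-2.0, -0.2, 1.0]
opening: 0.001
grasp_force: 0.5
```

```bash
python3 -m inch '[[0,0,0,1,0],[0,0,0,2,0],[0,0,0,2,0]]'
```

```text
t: 5.9
tool_pos: [503.2, -174.6, 86.2]
orientation: [-0.0, 0.032, 0.999, 0.0]
wrist_force: [-1.5, -0.4, 1.2]
opening: 0.0
grasp_force: 0.8
```

Run:
```python
from h import *
p=shot('side');cv2.imwrite('pics/s1.png',cv2.cvtColor(cv2.resize(p['color'][60:260,200:440],None,fx=3,fy=3),cv2.COLOR_RGB2BGR))
P=cloud(p);c=p['color'].astype(int)
red=(c[...,0]>1.8*c[...,1])&(c[...,0]>1.8*c[...,2])&(P[...,2]>78)&(P[...,2]<300)
Q=P[red];Q=Q[~np.isnan(Q).any(1)]
A=np.c_[Q[:,:2],np.ones(len(Q))];print(len(Q),np.linalg.lstsq(A,Q[:,2],rcond=None)[0],Q.min(0),Q.max(0),np.median(Q[:,2]))
```

```text
5810 [-8.94737404e-02 -4.22136521e-03  1.51810899e+02] [ 479.63039694 -234.16384941   78.09905369] [707.15221034  52.73513736 110.77807404] 97.70893178933284
```

View pics/s1.png

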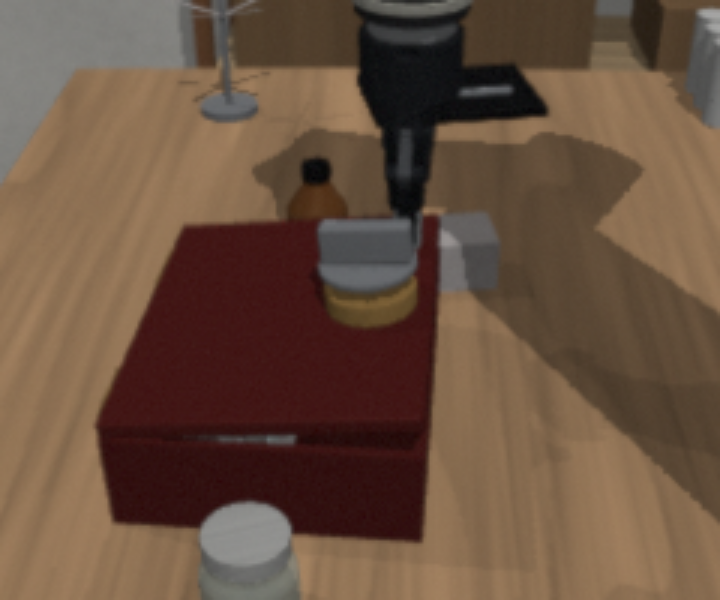

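Run:
```python
from h import *
np.set_printoptions(precision=4,suppress=True)
for n in('top','side'):
    p=shot(n)
    if n=='top': cv2.imwrite('pics/t1.png',cv2.cvtColor(cv2.resize(p['color'][110:250,290:470],None,fx=4,fy=4),cv2.COLOR_RGB2BGR))
    P=cloud(p);c=p['color'].astype(int)
    red=(c[...,0]>1.8*c[...,1])&(c[...,0]>1.8*c[...,2])&(P[...,2]>60)&(P[...,2]<300)
    Q=P[red]
    k=(Q[:,0]>490)&(Q[:,0]<690)&(Q[:,1]>-215)&(Q[:,1]<25);Q=Q[k]
    A=np.c_[Q[:,:2],np.ones(len(Q))];f=np.linalg.lstsq(A,Q[:,2],rcond=None)[0];print(n,len(Q),f,f@[503,-175,1],f@[700,-100,1],np.std(A@f-Q[:,2]))
```

```text
top 6963 [ -0.0871   0.0043 151.9632] 107.39248178496288 90.55233026420345 3.847964618460497
side 4051 [ -0.0891   0.0034 152.4703] 107.0716493103684 89.7835578056829 1.6549237759110738
```

View pics/t1.png

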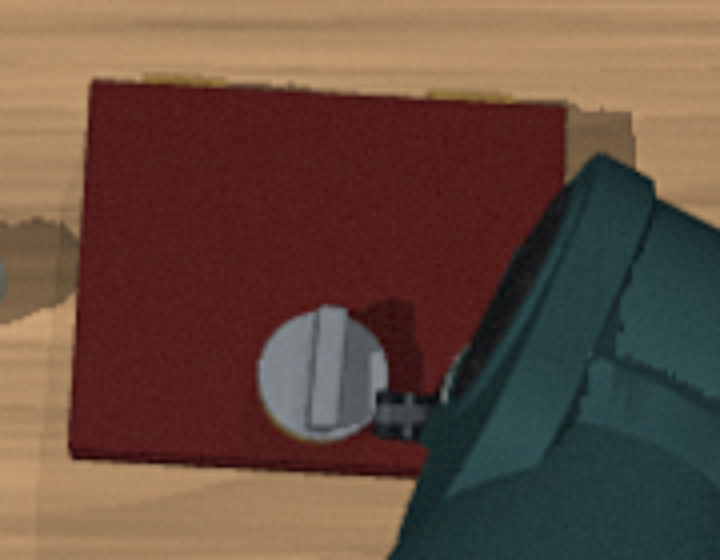

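Run:
```python
from h import *
np.set_printoptions(precision=1,suppress=True)
s=get_state();print(s['tool_pos'],s['joint_pos'],s['wrist_force'])
for n,off,sc in(('top',(290,110),4),('side',(200,60),3)):
    p=shot(n);P=cloud(p);E=np.array(p['extrinsics'])
    for X in (s['tool_pos'],s['tool_pos']+[0,0,60],lidpt(175,0,50,.09)):
        uv=cv2.projectPoints(np.array([X]),cv2.Rodrigues(E[:3,:3])[0],E[:3,3],np.array(p['intrinsics']),np.array(p['distortion']))[0].ravel()
        print(n,'crop px',(uv-off)*sc)
    px=[(385,415),(400,415),(415,415),(430,425)] if n=='top' else [(415,240),(418,225),(405,195),(412,100)]
    for u,v in px: print((u,v),P[off[1]+v//sc,off[0]+u//sc])
```

```text
[ 503.4 -174.6   86.2] [-0.5  0.3 -0.3  0.9  0.  -0.4] [-0.7 -0.2  1. ]
top crop px [456.9 432.8]
top crop px [474.3 427.4]
top crop px [321.3 373.4]
(385, 415) [ 508.4 -118.1  202.8]
(400, 415) [ 508.2 -126.   206. ]
(415, 415) [ 507.8 -131.1  214. ]
(430, 425) [ 491.4 -111.6  403.5]
side crop px [405.2 266.6]
side crop px [406.8 199.1]
side crop px [364.4 259.1]
(415, 240) [ 497.1 -163.3  116.8]
(418, 225) [ 495.  -170.4  126.1]
(405, 195) [ 505.1 -130.1  172.1]
(412, 100) [ 502.3 -137.3  242.6]
```

Run:
```python
from h import *
np.set_printoptions(precision=0,suppress=True,linewidth=200)
p=shot('side');cv2.imwrite('pics/s2.png',cv2.cvtColor(cv2.resize(p['color'][90:160,300:370],None,fx=8,fy=8,interpolation=cv2.INTER_CUBIC),cv2.COLOR_RGB2BGR))
P=cloud(p)
for v in range(118,152,3): print(v,[tuple(P[v,u].round(0).astype(int)) if np.isfinite(P[v,u]).all() else None for u in range(326,348,3)])
```

```text
118 [(np.int64(532), np.int64(-525), np.int64(-2)), (np.int64(518), np.int64(-112), np.int64(198)), (np.int64(512), np.int64(-113), np.int64(197)), (np.int64(506), np.int64(-113), np.int64(197)), (np.int64(499), np.int64(-113), np.int64(197)), (np.int64(492), np.int64(-154), np.int64(177)), (np.int64(473), np.int64(-524), np.int64(-1)), (np.int64(464), np.int64(-520), np.int64(1))]
121 [(np.int64(532), np.int64(-503), np.int64(-2)), (np.int64(518), np.int64(-115), np.int64(189)), (np.int64(512), np.int64(-122), np.int64(185)), (np.int64(505), np.int64(-115), np.int64(189)), (np.int64(499), np.int64(-113), np.int64(190)), (np.int64(492), np.int64(-158), np.int64(168)), (np.int64(474), np.int64(-506), np.int64(-3)), (np.int64(464), np.int64(-504), np.int64(-2))]
124 [(np.int64(531), np.int64(-477), np.int64(0)), (np.int64(518), np.int64(-130), np.int64(174)), (np.int64(512), np.int64(-129), np.int64(175)), (np.int64(505), np.int64(-127), np.int64(176)), (np.int64(499), np.int64(-127), np.int64(176)), (np.int64(491), np.int64(-178), np.int64(151)), (np.int64(474), np.int64(-483), np.int
[... 2805 characters left out ...]
, np.int64(-83), np.int64(142)), (np.int64(511), np.int64(-79), np.int64(144)), (np.int64(504), np.int64(-80), np.int64(144)), (np.int64(498), np.int64(-80), np.int64(144)), (np.int64(490), np.int64(-143), np.int64(107)), (np.int64(483), np.int64(-141), np.int64(108)), (np.int64(470), np.int64(-276), np.int64(30))]
151 [(np.int64(523), np.int64(-68), np.int64(143)), (np.int64(517), np.int64(-70), np.int64(142)), (np.int64(511), np.int64(-67), np.int64(144)), (np.int64(504), np.int64(-70), np.int64(142)), (np.int64(497), np.int64(-126), np.int64(109)), (np.int64(490), np.int64(-127), np.int64(109)), (np.int64(483), np.int64(-126), np.int64(109)), (np.int64(470), np.int64(-276), np.int64(21))]
```

View pics/s2.png

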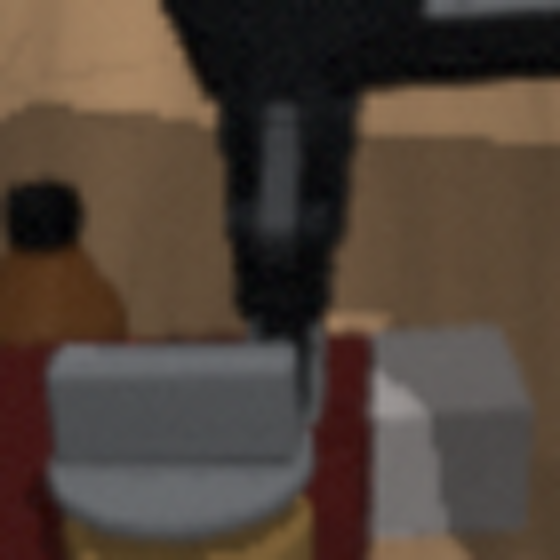

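```bash
python3 -m inch '[[0,0,0,-5,0],[0,0,0,-10,0],[0,0,0,-15,0],[0,0,0,-15,0]]'
cat >> h.py <<'E'
def lidfit(n='side'):
    p=shot(n);P=cloud(p);c=p['color'].astype(int)
    red=(c[...,0]>1.8*c[...,1])&(c[...,0]>1.8*c[...,2])&(P[...,2]>60)&(P[...,2]<300)
    Q=P[red]
    k=(Q[:,0]>490)&(Q[:,0]<690)&(Q[:,1]>-215)&(Q[:,1]<25);Q=Q[k]
    A=np.c_[Q[:,:2],np.ones(len(Q))];f=np.linalg.lstsq(A,Q[:,2],rcond=None)[0]
    print('lid slope',f[:2].round(3),'z at 503',(f@[503,-175,1]).round(1))
E
python3 -c "
from h import *
lidfit();s=get_state();print(s['tool_pos'],s['wrist_force'])"
```

```text
t: 6.6
tool_pos: [503.7, -174.8, 102.2]
orientation: [0.001, 0.032, 0.999, -0.0]
wrist_force: [-0.1, 0.5, 0.5]
opening: -0.003
grasp_force: 0.0
lid slope [-0.088  0.004] z at 503 106.9
[ 503.47662238 -174.744608    101.73274227] [-0.29345839 -0.54731973  0.41156599]
```

```bash
python3 -m inch '[[0,0,0,-15,0],[0,0,0,-15,0],[0,0,0,-15,0]]'|grep -E "tool|wrist"; for i in 1 2 3 4 5 6 7; do python3 -m inch '[[0,0,0,3,0],[0,0,0,3,0]]'|grep -E "tool|wrist|grasp"; done; python3 -c "
from h import *
lidfit()"
```

```text
tool_pos: [503.3, -174.7, 116.1]
wrist_force: [0.2, 0.1, -0.7]
tool_pos: [502.8, -174.4, 112.3]
wrist_force: [0.2, 0.2, -0.5]
grasp_force: 0.0
tool_pos: [502.9, -174.5, 109.7]
wrist_force: [0.4, -0.1, 0.7]
grasp_force: 0.0
tool_pos: [503.0, -174.5, 106.9]
wrist_force: [-0.5, -0.1, 0.6]
grasp_force: 0.0
tool_pos: [503.0, -174.5, 103.9]
wrist_force: [0.7, 0.9, 0.2]
grasp_force: 0.0
tool_pos: [503.1, -174.5, 100.9]
wrist_force: [0.5, -0.0, 0.1]
grasp_force: 0.0
tool_pos: [503.0, -174.5, 97.9]
wrist_force: [-0.2, 0.6, 0.5]
grasp_force: 0.0
tool_pos: [503.1, -174.5, 95.0]
wrist_force: [-0.1, -0.2, -0.9]
grasp_force: 0.0
lid slope [-0.089  0.004] z at 503 107.0
```

```bash
python3 -m inch '[[0,0,0,-40,0],[0,0,0,-80,0],[0,0,0,-80,0],[0,0,0,-80,0]]'
python3 - <<'E'
from h import *
p=shot('side');E=np.array(p['extrinsics']);s=get_state()
im=cv2.resize(p['color'][40:160,290:400],None,fx=5,fy=5,interpolation=cv2.INTER_CUBIC)
for d in(0,19):
    uv=cv2.projectPoints(np.array([s['tool_pos']+[0,0,d]]),cv2.Rodrigues(E[:3,:3])[0],E[:3,3],np.array(p['intrinsics']),np.array(p['distortion']))[0].ravel()
    q=((uv-[290,40])*5).astype(int);print(q);cv2.drawMarker(im,tuple(int(a) for a in q),(0,255,0),0,12)
cv2.imwrite('pics/s3.png',im[...,::-1])
E
```

```text
t: 8.8
tool_pos: [503.6, -174.8, 175.8]
orientation: [0.001, 0.032, 0.999, -0.0]
wrist_force: [0.2, -0.0, -1.2]
opening: 0.003
grasp_force: 0.0
[229 374]
[230 336]
```

View pics/s3.png

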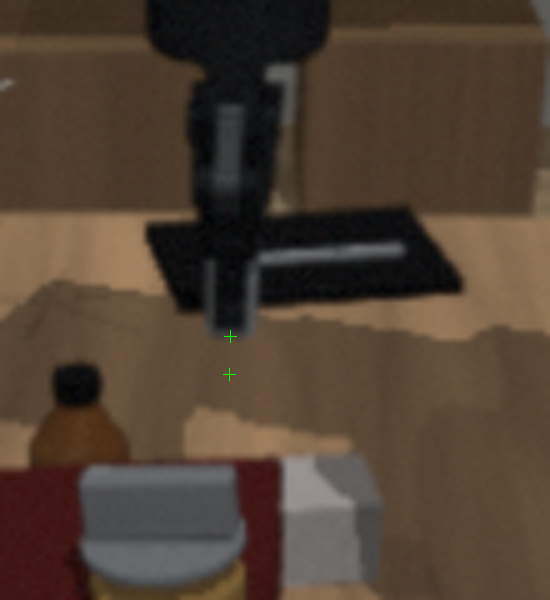

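The picture shows the real fingertips ending about 20 mm above the reported TCP (tip at pixel (230,335), TCP mark at (229,374)). So contact happens 20 mm higher than reported, and the lid is still about 0.09 rad open. Pushing on with that correction.

```bash
python3 -m inch '[[0,0,0,45,0],[0,0,0,80,0],[0,0,0,86,0],[0,0,0,91,0],[0,0,0,96,0],[0,0,0,100,0],[0,0,0,102,0],[0,0,0,102,0]]'; for i in 1 2 ; do python3 -m inch '[[0,0,0,1.5,0],[0,0,0,1.5,0]]'|grep -E "tool|wrist|grasp"; done; python3 -c "
from h import *
lidfit()"
```

```text
t: 9.65
tool_pos: [503.5, -174.8, 73.5]
orientation: [0.0, 0.032, 0.999, -0.0]
wrist_force: [0.2, -0.1, 0.0]
opening: 0.002
grasp_force: 0.0
tool_pos: [503.5, -174.8, 72.0]
wrist_force: [-1.2, 0.1, 1.8]
grasp_force: 0.9
tool_pos: [503.3, -174.7, 70.2]
wrist_force: [-0.4, -1.2, 0.9]
grasp_force: 0.6
lid slope [-0.011  0.   ] z at 503 91.6
```

```bash
for i in 1 2 3; do python3 -m inch '[[0,0,0,1,0],[0,0,0,1,0]]'|grep -E "tool|wrist|grasp"; done; python3 -c "
from h import *
lidfit()"
```

```text
tool_pos: [503.2, -174.6, 69.2]
wrist_force: [-0.1, -0.5, 0.5]
grasp_force: 0.5
tool_pos: [503.2, -174.6, 68.2]
wrist_force: [-0.2, 0.6, 0.1]
grasp_force: 0.3
tool_pos: [503.2, -174.6, 67.9]
wrist_force: [-3.4, 0.5, 13.9]
grasp_force: 6.8
lid slope [ 0.    -0.001] z at 503 89.5
```

```bash
python3 -m inch '[[0,0,0,0.5,0],[0,0,0,0.5,0],[0,0,0,-40,0],[0,0,0,-80,0],[0,0,0,-140,0],[0,0,0,-140,0],[0,0,0,-140,0]]'
python3 - <<'E'
from h import *
np.set_printoptions(precision=1,suppress=True)
lidfit();lidfit('top')
y,X=toolyaw();print('align turn',(y-yw+np.pi/2)%np.pi-np.pi/2)
p=shot('side');P=cloud(p);c=p['color'].astype(int)
g=(P[...,2]>135)&(P[...,2]<165)&(abs(P[...,0]-528)<50)&(abs(P[...,1]+91)<50)
t=P[g]; print(len(t),t.mean(0),t.min(0),t.max(0))
p=shot('top');P=cloud(p)
for lo,hi in((140,165),(115,165)):
    g=(P[...,2]>lo)&(P[...,2]<hi)&(abs(P[...,0]-528)<55)&(abs(P[...,1]+91)<45)
    t=P[g];r=cv2.minAreaRect(t[:,:2].astype('f4'));print(len(t),t.mean(0),np.median(t[:,2]),r)
G=lidpt(175,0,50,0);print(G,sh(G))
E
```

```text
t: 11.45
tool_pos: [504.1, -174.9, 208.6]
orientation: [0.001, 0.032, 0.999, -0.001]
wrist_force: [-0.2, 0.2, -0.6]
opening: -0.001
grasp_force: 0.0
lid slope [ 0. -0.] z at 503 89.5
lid slope [0. 0.] z at 503 89.8
align turn -0.011402306372161775
357 [526.4 -85.6 148.1] [ 493.6 -100.2  135.1] [560.2 -78.8 157.4]
234 [528.4 -91.  154.9] 155.41375890308984 ((529.244140625, -91.58024597167969), (16.2503662109375, 66.23674011230469), 84.25155639648438)
802 [528.5 -90.8 134.4] 127.04307184329286 ((529.65380859375, -91.08300018310547), (69.66445922851562, 69.8416976928711), 87.90621948242188)
[528.2 -91.1 125. ] [-20.5  84.4  80.6]
```

```bash
python3 -m inch '[[85,0,0,0,0],[85,-10,42,0,-0.011],[85,-20.8,84.4,0,-0.011],[85,-20.8,84.4,0,-0.011],[85,-20.8,84.4,30,-0.011],[85,-20.8,84.4,60,-0.011],[85,-20.8,84.4,85,-0.011],[85,-20.8,84.4,100,-0.011],[85,-20.8,84.4,100,-0.011]]'; python3 -m inch '[[0,0,0,0,0],[0,0,0,0,0],[0,0,0,0,0],[0,0,0,0,0],[0,0,0,0,0],[0,0,0,0,0],[0,0,0,0,0],[0,0,0,0,0]]' 60
python3 - <<'E'
from h import *
np.set_printoptions(precision=1,suppress=True)
lidfit()
p=shot('side');E=np.array(p['extrinsics']);s=get_state()
im=cv2.resize(p['color'][60:210,240:400],None,fx=4,fy=4,interpolation=cv2.INTER_CUBIC)
cv2.imwrite('pics/s4.png',im[...,::-1]);print(s['wrist_force'],s['joint_pos'])
E
```

```text
t: 12.55
tool_pos: [527.8, -91.6, 105.0]
orientation: [-0.002, 0.027, 1.0, 0.001]
wrist_force: [-0.1, 0.3, 0.5]
opening: 0.993
grasp_force: 0.0
t: 13.35
tool_pos: [529.7, -91.9, 107.5]
orientation: [0.0, 0.026, 1.0, -0.0]
wrist_force: [1.5, -1.1, 4.0]
opening: 0.173
grasp_force: 60.7
lid slope [ 0. -0.] z at 503 89.4
[ 2.3 -1.   4.4] [-0.3  0.3 -0.2  1.  -0.  -0.3]
```

View pics/s4.png

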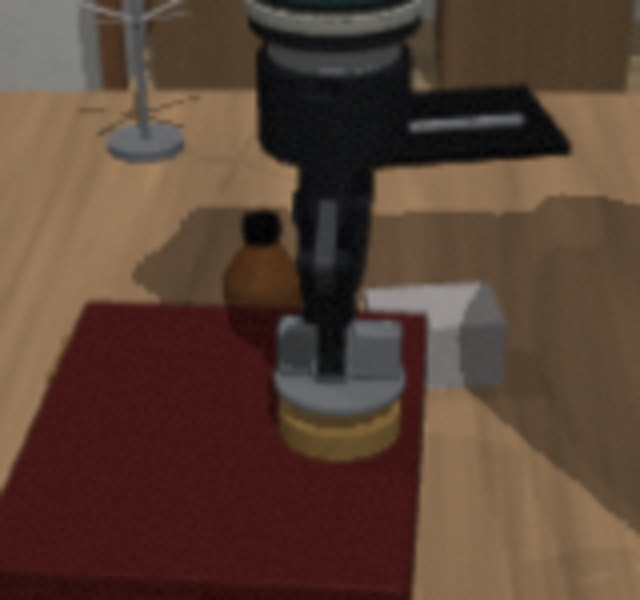

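The bar is gripped in the middle (pixel (330,350)) and the lid is shut. Pressing down.

```bash
python3 -m inch '[[0,0,0,3,0],[0,0,0,6,0],[0,0,0,8,0],[0,0,0,8,0]]' 80; python3 -m inch '[[0,0,0,1,0],[0,0,0,2,0],[0,0,0,2,0]]'; python3 -m inch '[[0,0,0,0.7,0],[0,0,0,1.4,0],[0,0,0,1.4,0]]'
```

```text
t: 13.85
tool_pos: [529.7, -91.8, 99.2]
orientation: [0.0, 0.026, 1.0, -0.0]
wrist_force: [1.7, -2.2, 7.1]
opening: 0.173
grasp_force: 82.8
t: 14.15
tool_pos: [529.7, -91.9, 97.3]
orientation: [0.0, 0.026, 1.0, -0.0]
wrist_force: [1.7, -1.4, 7.8]
opening: 0.173
grasp_force: 82.8
t: 14.45
tool_pos: [529.7, -91.9, 96.0]
orientation: [0.0, 0.026, 1.0, -0.0]
wrist_force: [0.8, -1.5, 7.8]
opening: 0.167
grasp_force: 82.9
```

```bash
for i in 1 2 3; do python3 -m inch '[[0,0,0,0.8,0],[0,0,0,0.8,0]]' | grep -E "tool|wrist|open"; done
```

```text
tool_pos: [529.8, -91.9, 95.8]
wrist_force: [-0.3, -0.3, 15.7]
opening: 0.173
tool_pos: [530.0, -91.9, 95.6]
wrist_force: [-2.7, -0.1, 26.6]
opening: 0.169
tool_pos: [530.2, -92.0, 95.5]
wrist_force: [-5.5, 1.2, 35.8]
opening: 0.17
```

Bottomed out at tool z ≈ 95.8. Easing off slightly, then turning clockwise.

```bash
python3 -m inch '[[0,0,0,-1.6,0],[0,0,0,-1.6,0.12],[0,0,0,-1.6,0.24],[0,0,0,-1.6,0.36],[0,0,0,-1.6,0.48],[0,0,0,-1.6,0.6],[0,0,0,-1.6,0.6]]'; python3 -c "
from h import *
print(toolyaw()[0]-yw-np.pi,get_state()['moment'])"; python3 -m inch '[[0,0,0,0,0.12],[0,0,0,0,0.24],[0,0,0,0,0.36],[0,0,0,0,0.48],[0,0,0,0,0.55],[0,0,0,0,0.55]]';python3 -c "
from h import *
print(toolyaw()[0]-yw-np.pi,get_state()['moment'])"
```

```text
t: 15.75
tool_pos: [529.4, -93.1, 95.8]
orientation: [0.001, 0.323, 0.946, -0.001]
wrist_force: [-3.8, -8.6, 16.2]
opening: 0.168
grasp_force: 84.3
-0.605510161009085 [-2.17626632  0.88926179  0.02041036]
t: 16.35
tool_pos: [528.4, -93.8, 95.7]
orientation: [0.001, 0.567, 0.823, -0.002]
wrist_force: [-10.8, -15.1, 21.1]
opening: 0.171
grasp_force: 84.8
-1.1543677974179196 [-3.28815497  2.44541715 -0.01077045]
```

```bash
for i in 1 2 3; do python3 -m inch '[[0,-0.2,-0.3,0,0.06],[0,-0.2,-0.3,0,0.06]]' | grep -E "tool|wrist|open"; python3 -c "
from h import *
print(toolyaw()[0]-yw-np.pi,get_state()['moment'])"; done
```

```text
tool_pos: [528.2, -93.9, 95.7]
wrist_force: [-9.1, -13.1, 19.9]
opening: 0.171
-1.2130044438984262 [-3.12432968  2.32299535  0.44363647]
tool_pos: [528.1, -93.3, 95.7]
wrist_force: [-8.8, -9.0, 19.7]
opening: 0.169
-1.2717489227306855 [-1.84400737  1.97745787  1.30180564]
tool_pos: [528.1, -93.5, 95.7]
wrist_force: [-7.1, -7.8, 19.9]
opening: 0.168
-1.330501979459325 [-1.6789167   1.81710279  2.28547899]
```

```bash
python3 -m inch '[[0,0,0,0,-0.06],[0,0,0,-3,-0.06],[0,0,0,-6,-0.06],[0,0,0,-9,-0.06],[0,0,0,-11,-0.06],[0,0,0,-11,-0.06]]'; python3 -m inch '[[16,0,0,0,0],[25,0,0,0,0],[45,0,0,0,0],[85,0,0,0,0],[85,0,0,0,0],[85,0,0,0,0],[85,0,0,-40,0],[85,0,0,-80,0],[85,0,0,-120,0],[85,0,0,-120,0]]'
python3 - <<'E'
from h import *
np.set_printoptions(precision=1,suppress=True)
lidfit()
p=shot('top');P=cloud(p)
im=cv2.resize(p['color'][110:270,250:490],None,fx=3,fy=3,interpolation=cv2.INTER_CUBIC)
cv2.imwrite('pics/t5.png',im[...,::-1])
for q in(p,shot('side')):
    P=cloud(q)
    for lo,hi in((140,165),(115,135)):
        g=(P[...,2]>lo)&(P[...,2]<hi)&(abs(P[...,0]-528)<45)&(abs(P[...,1]+91)<45)
        t=P[g]
        if len(t): print(len(t),np.median(t[:,2]),np.percentile(t[:,2],[10,90]),cv2.minAreaRect(t[:,:2].astype('f4')))
for k in('bottle','jar','carton'):
    for r in recognise(p,k)[:1]: print(k,w(p,r['centre'])[:3])
E
```

```text
t: 17.55
tool_pos: [527.9, -93.4, 105.9]
orientation: [-0.0, 0.614, 0.789, -0.001]
wrist_force: [-3.4, -8.7, 4.7]
opening: 0.171
grasp_force: 86.7
t: 18.55
tool_pos: [530.4, -93.0, 230.8]
orientation: [0.003, 0.614, 0.789, 0.001]
wrist_force: [0.2, 0.2, -0.7]
opening: 0.997
grasp_force: 0.0
lid slope [-0. -0.] z at 503 89.6
196 154.31603223707717 [143.2 155.9] ((527.1237182617188, -89.42826080322266), (15.746966361999512, 65.86519622802734), 18.31153106689453)
374 125.42122082603976 [123.1 129.2] ((526.5108642578125, -86.8983154296875), (67.86820983886719, 66.05904388427734), 2.62076473236084)
jar [599.  116.4  77.1]
carton [ 455.9 -323.1   51.5]
```

View pics/t5.png

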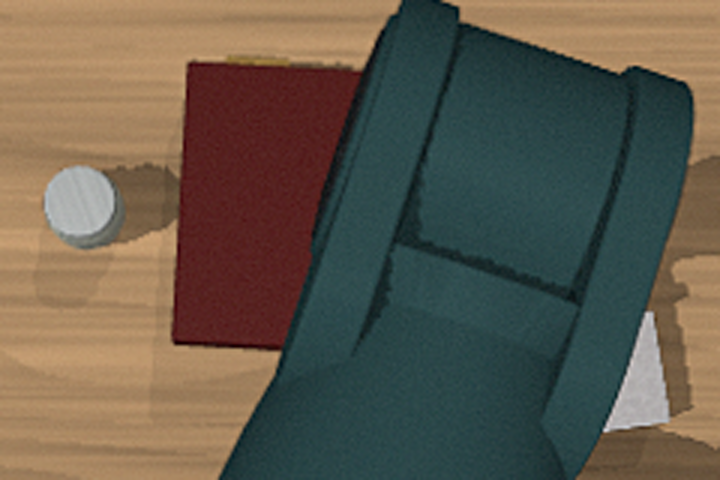

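The lid slope is 0. The knob flange is back at 125 mm with the bar top at 155 mm, so the knob is fully up. The bar has turned about 1.2 rad, which is locked. The jar has not moved, and the arm never came near the bottle or the carton.

```bash
python3 -m inch '[[85,0,0,-40,0],[85,0,0,-60,0],[85,0,0,-60,0],[85,0,0,-60,0]]'
python3 - <<'E'
from h import *
p=shot('side')
for k in('bottle','jar','carton'):
    for r in recognise(p,k)[:1]: print(k,w(p,r['centre'])[:3].round(1))
print(job_done())
E
```

```text
t: 19.25
tool_pos: [528.6, -92.5, 285.2]
orientation: [-0.0, 0.614, 0.789, -0.0]
wrist_force: [0.3, 0.3, -0.7]
opening: 0.998
grasp_force: 0.0
bottle [594.2 -61.3  87.9]
jar [596.8 141.4  57.1]
carton [ 453.6 -284.8   46.2]
the job is handed in; nothing more can be done
None
```

The lid is shut and locked: the knob is turned about 1.2 rad clockwise and fully back up. I handed the job in at about 19 s. The jar measured unmoved; the arm hid the bottle and part of the carton, so I could not confirm those two by camera, but nothing suggested the arm touched them.

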